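Tip the ridged jewellery case out of its rack and stand it on the tray

TASK

One of the four upright cases in the dresser-top rack has a low top with a raised ridge along its front edge. Hook that ridge and tip the case forward, foot still in the rack, until it leans on the chrome rail; then take it by its spine, lift it out and set it gently, upright and released, in the clear middle of the blue tray between the mirror and the dish. Leave the other cases standing in the rack and everything else undisturbed.

Things in the scene. Friction and masses are not known exactly. Their poses are not given: they have to be found in the camera images.
- case_mid (a point): wooden jewellery case to be moved, in any of the four places of the rack: 70 mm deep, 46 mm thick, 0.25 to 0.5 kg. Its top is stepped: 130 mm tall, but 150 mm at the ridge along its spine. Point: on its vertical centre line, 75 mm above its underside; x runs from its spine (at x = -35 mm) to its back, y across its thickness, z up along it. Standing, it faces as the rack does
- case_ridge (a point): middle of the rear face of that case's ridge (axes as the case's). The ridge is solid, 46 mm wide, 20 mm deep, 20 mm high (10 above and below this point), flush with the spine. The recess behind it is 50 mm long, 46 mm wide, bounded left and right by the neighbours. Tipped past about 27 degrees the case falls on by itself and rests on the rail, leaning 35 to 42 degrees; let go before that, it falls back
- flat_a_mid (a point): flat-topped upright case of the same wood, 70 mm deep, 46 mm thick, 148 mm tall, standing in the rack. Point: on its vertical centre line, 75 mm above its underside; x runs from its spine (front) to its back, y across its thickness, z up. 0.25 to 0.5 kg. Leave it standing where it is
- flat_b_mid (a point): flat-topped upright case of the same wood, 70 mm deep, 46 mm thick, 144 mm tall, standing in the rack. Point: on its vertical centre line, 75 mm above its underside; x runs from its spine (front) to its back, y across its thickness, z up. 0.25 to 0.5 kg. Leave it standing where it is
- flat_c_mid (a point): flat-topped upright case of the same wood, 70 mm deep, 46 mm thick, 148 mm tall, standing in the rack. Point: on its vertical centre line, 75 mm above its underside; x runs from its spine (front) to its back, y across its thickness, z up. 0.25 to 0.5 kg. Leave it standing where it is
- rack: fixed dark wood rack, 100 mm deep, 218 mm wide. Origin: centre of its underside; its front (the cases' spines) faces its -x, y across. Floor 10 mm above the dresser; a 6 mm lip at x = -50 to -44 mm stops the cases' feet; the spines stand at x = -40 mm. Places at y = -72, -24, 24, 72 mm, 2 mm gaps. Side walls 110 mm high
- rack_rail (a point): middle of the chrome rail, 10 mm thick, that runs across (along y) in front of the rack, 65 mm above the dresser and 49 mm in front of the spines: the tipped case leans on it and is lifted out over it. Axes as the rack's
- rack_shelf (a point): middle of the front lower edge of the clear acrylic shelf above the cases, 250 mm above the dresser, 40 mm behind the spines, 80 mm deep, 230 mm wide, bottles on it. Under it a hand cannot come straight down behind the ridge: it must lean some 25 to 45 degrees, fingers pointing down and to the back. Axes as the rack's
- tray: fixed blue enamel tray, 190 mm (x) by 280 mm (y), rim 16 mm high. Origin: centre of its underside; its floor is 4 mm above the dresser. The mirror stands near its -y end and the dish near its +y end, leaving about 110 mm of clear floor along y round its centre
- mirror: open chrome compact mirror, 66 mm across, 80 mm high with its lid up, on the tray. Origin: centre of its underside. Leave alone
- dish: round terracotta dish, 72 mm across, 30 mm high, on the tray. Origin: centre of its underside. Leave alone
- watch: steel watch lying flat, 145 mm long along its x, 10 mm high. Origin: centre of its underside. Leave alone
- hairbrush: wooden hairbrush, 195 mm long along its x, 55 mm wide, 30 mm high. Origin: on its underside near mid-length. Leave alone
- earring_stand: clear acrylic earring stand, 70 by 120 mm, 116 mm high. Origin: centre of its underside. Leave alone
- lotion: white lotion bottle, 52 mm across, 130 mm high, standing. Origin: centre of its underside. Leave alone

How it is judged (in metres and radians):
On the way, in this order (a step that is already met when the one before it is completed fails the run):
1. the ridged case is tipped forward more than 28 degrees, its foot still in the rack (angle between case_mid's own z axis and vertical above 0.49 rad and height (world z) of case_mid below 0.11 m and x of case_mid in the frame of rack above -0.085 m), for 0.2 s.
2. the case is lifted clear of the rack: its middle more than 110 mm from the rack's centre, seen from above, and more than 120 mm above the dresser (horizontal distance between case_mid and rack above 0.11 m and height (world z) of case_mid above 0.12 m), for 0.1 s.
At the end, for the whole second after the job is handed in: The ridged case stands upright (within 6 degrees) and still on the tray's floor, its middle within 35 mm of the tray's centre, released; the three other cases stand upright (within 9 degrees) within 25 mm of where they began (horizontal distance between case_mid and tray below 0.035 m and angle between case_mid's own z axis and vertical below 0.1 rad and height (world z) of case_mid between 0.07 and 0.085 m and linear speed of case below 0.02 m/s and contact force between the fingers and case below 0.05 N and angle between each of flat_a_mid, flat_b_mid, flat_c_mid's own z axis and vertical below 0.15 rad and distance of each of flat_a_mid, flat_b_mid, flat_c_mid from where it was at the start of the episode below 0.025 m); the robot touches nothing.
It fails at once if a bystander (mirror, dish, watch, hairbrush, earring stand or lotion) is moved more than 20 mm (distance of any of mirror, dish, watch, hairbrush, earring_stand, lotion from where it was at the start of the episode above 0.02 m).
It fails at once if another case is tipped more than 20 degrees or moved more than 40 mm (angle between any of flat_a_mid, flat_b_mid, flat_c_mid's own z axis and vertical above 0.35 rad or distance of any of flat_a_mid, flat_b_mid, flat_c_mid from where it was at the start of the episode above 0.04 m).
It fails at once if the case is let go over the tray while more than 15 mm above its floor (dropped) (horizontal distance between case_mid and tray below 0.14 m and height (world z) of case_mid above 0.094 m and contact force between the fingers and case below 0.05 N).
It also fails if it takes over 59 s, if anything falls off the work surface, if the arm or the gripper's body presses on something with over 40 N, if the wrist force passes 120 N, or if a joint passes its speed limit or range.

ROBOT

A 6-joint arm with a two-finger parallel gripper is mounted at the origin on the work surface. World frame = base frame: x ahead of the robot, y to its left, z up, the work surface at z = 0. Lengths are in mm, angles in rad, forces in N, time in s.
With the tool pointing down it reaches from about 350 to 975 mm from the base axis. Payload 7.1 kg.
Tool frame: the origin (TCP) lies midway between the tips of the shut fingers; the grasp point (between the pads) lies 19 mm behind it; z points along the fingers, y is the line along which they close (so a half turn about z gives the same grasp; the last joint's range is limited). The gripper opens to 88 mm and grips with 3 to 60 N. Pads are 20 mm wide; open, the fingers measure 115 mm over their backs; the gripper's body (75 mm by 178 mm) begins 61 mm behind the grasp point.
Start: joints at [1.139, 0.423, 1.63, -0, 1.089, -0.019], TCP at [250.702, 572.497, 222.675] pointing down, gripper open.
Joint ranges: [-3, 3], [-0.9, 2.11], [0.09, 2.58], [-1.31, 4.45], [0.11, 2.69], [-2.54, 2.54]. Speed limits (rad/s): [2.39, 2.39, 3.01, 3.14, 3.14, 3.14].

INTERFACE

Orientations are given as a unit quaternion [w, x, y, z].
In Python, from plant import ctrl, optics, ticket gives the robot as it stands.
- The arm moves only by the tool carry_out, never from a script. Its argument "plan" is one flat list of numbers, 7 for each row, row after row: the turn, a rotation vector about the tool's x, y, z in units of 8 degrees (1.0 is 8 degrees), then the shift along the tool's x, y, z in mm, then the opening, from -1 (shut) to 1 (fully open), so that 0 is half open. In form: [rx, ry, rz, x, y, z, hand, rx, ry, rz, x, y, z, hand, ...]. A call has exactly 10 rows; each row is the pose to reach, as a shift and turn from the pose commanded when the call began, along the tool's axes at that moment; what a row does not reach only later rows make up. A row lasts 1/8 s, in which the tool goes at most 62.5 mm and 10.7 degrees, less where a joint would pass 70% of its speed; a pose out of reach is approached as far as the arm can. A call with a gripper value outside its range is refused whole. The fingers move at their own pace and stop on an object; "force" is the grip in N (left out, the last holds). Time passes only in rows, so rows that repeat a pose let the fingers close, or fill a call up. It gives the time, the measured TCP pose, the force, the opening and the grip force at its end, in the units of the state.
- ctrl.state(): the state, without advancing time (a new reading comes with each control period).
- optics.capture(name): name is "scene" or "top" or "wrist"; returns a dict with "color" (400x640x3 uint8, red, green, blue), "mtx" (3x3 intrinsics, pixels), "rvec" (rotation vector, rad) and "tvec" (3), from world to camera coordinates, as OpenCV has them. Camera axes: x right, y down, z forward; pixel columns grow to the right and rows downward; lengths in mm; the calibration is good to about 2 mm. A picture is of the moment at which its call begins. There is no depth.
- ticket.sign_off(): hands the job in; it is judged then, once.
The state is a dict: "t": time; "joint_pos": joint angles; "joint_vel": joint speeds; "tau": joint torques, N m; "ee_pos": TCP position; "orientation": TCP orientation; "ft_force": force on the tool from outside, world axes, zero at the start; "moment": the same for the moment, N m; "grip_width": finger opening in mm; "grip_force": force on a finger pad.
Only numpy, scipy, OpenCV 4.12 (cv2) and the standard library are available. Lean on these libraries where they do the work, as an engineer would, in place of code of your own. Each camera call takes 0.05 s, during which the arm holds its last target. There are 200 camera calls.

## Working session

There is one attempt and no reset: what is moved stays moved. The work goes in short steps, Python scripts to look and compute and a tool call to move; the robot and the scene stay as the last step left them, time stands still between calls to the robot, and variables do not carry over. Pictures are saved under pics/ and viewed, at most 10 in all, crops included, and the job is handed in when it is done.

Besides the shell and the picture viewer there is one more tool, called by a JSON object that holds its "op" and its "data", one argument or row to a line. carry_out: Moves the arm, as the interface text tells. Its arguments: {"type":"object","properties":{"plan":{"type":"array"},"force":{"type":"number"}},"required":["plan"]}

```bash
mkdir -p pics; python3 - <<'E'
from plant import ctrl, optics
import cv2,numpy as np
for n in ("scene","top"):
    c=optics.capture(n); cv2.imwrite(f"pics/{n}0.png",c["color"][:,:,::-1])
    np.savez(f"{n}0.npz",**c)
    R=cv2.Rodrigues(np.array(c["rvec"],float))[0]; print(n,-R.T@np.array(c["tvec"]).ravel(),R.round(2).tolist(),np.array(c["mtx"]).tolist())
s=ctrl.state(); print(s["t"],s["ee_pos"],s["orientation"],s["grip_width"])
E
```

```text
scene [1113.16947339  478.27031139 1150.87595467] [[-0.53, 0.85, -0.01], [0.68, 0.42, -0.6], [-0.5, -0.33, -0.8]] [[475.3975757750273, 0.0, 322.0956463057366], [0.0, 475.3975757750273, 193.50757635702507], [0.0, 0.0, 1.0]]
top [ 306.27336633   56.82841662 1634.67363717] [[0.02, -1.0, -0.0], [-0.99, -0.02, -0.12], [0.12, 0.01, -0.99]] [[474.8511398256588, 0.0, 321.41625145734105], [0.0, 474.8511398256588, 201.05701320688368], [0.0, 0.0, 1.0]]
0.1 [250.48866195 572.05858984 221.97672456] [-1.63520959e-04  2.04935520e-01  9.78775229e-01 -6.75471478e-04] 88.17803782668884
```

View pics/scene0.png

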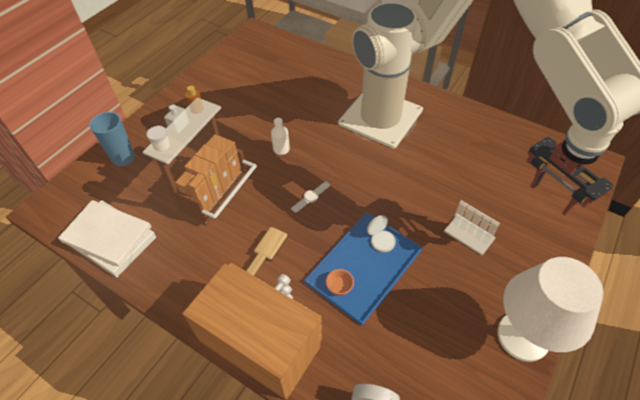

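View pics/top0.png

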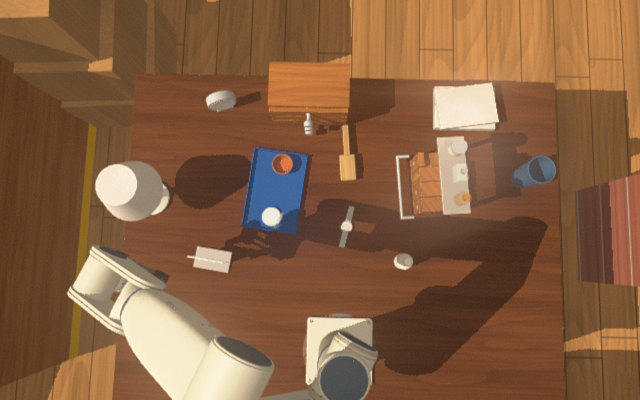

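The scene view shows the rack at about (205,185), with its rail running from (205,212) to (255,168). The tray is at (363,265). In the top view the rail is at x≈400, y 155–218, and the tray centre is near (277,191). I'll zoom in on the rack and take first measurements.

```bash
cat > h.py <<'E'
import numpy as np,cv2
def load(n):
    c=np.load(n); return {k:c[k] for k in c}
def ray(c,uv):
    R=cv2.Rodrigues(np.array(c["rvec"],float))[0]; o=-R.T@np.array(c["tvec"],float).ravel()
    p=np.linalg.inv(c["mtx"])@np.array([uv[0],uv[1],1.]); return o,R.T@p
def plane(c,uv,z):
    o,d=ray(c,uv); return o+d*(z-o[2])/d[2]
def proj(c,P):
    return cv2.projectPoints(np.float64(P).reshape(-1,1,3),np.float64(c["rvec"]),np.float64(c["tvec"]),np.float64(c["mtx"]),None)[0].reshape(-1,2)
E
python3 - <<'E'
from h import *
s=load("scene0.npz");t=load("top0.npz")
a=cv2.resize(s["color"][125:225,150:270],None,fx=5,fy=5,interpolation=cv2.INTER_CUBIC)[:, :, ::-1]
b=cv2.resize(t["color"][130:230,390:480],None,fx=5,fy=5,interpolation=cv2.INTER_CUBIC)[:, :, ::-1]
cv2.imwrite("pics/z.png",cv2.resize(np.hstack([a,b[:, :]]),None,fx=.76,fy=.76))
for c,n in((s,"scene"),(t,"top")):
    h=cv2.cvtColor(c["color"],cv2.COLOR_RGB2HSV)
    m=cv2.inRange(h,(100,120,50),(125,255,255)); 
    k=max(cv2.findContours(m,0,2)[0],key=cv2.contourArea)
    r=cv2.minAreaRect(k); P=np.array([plane(c,p,14)for p in cv2.boxPoints(r)])
    print(n,P.mean(0),P.round().tolist())
# rail in top: bright low-saturation, x395-412
m=cv2.inRange(cv2.cvtColor(t["color"],cv2.COLOR_RGB2HSV),(0,0,140),(180,80,255))[150:222,394:406]
ys,xs=np.nonzero(m);
for y in range(0,72,6): 
  xx=xs[ys==y]; 
  if len(xx): print(y+150,xx.mean()+394,plane(t,(xx.mean()+394,y+150),65).round(1))
E
```

```text
scene [530.68763435 231.24850747  14.        ] [[662.0, 125.0, 14.0], [359.0, 142.0, 14.0], [411.0, 347.0, 14.0], [691.0, 311.0, 14.0]]
top [534.77333741 232.20601008  14.        ] [[410.0, 341.0, 14.0], [686.0, 309.0, 14.0], [659.0, 121.0, 14.0], [385.0, 157.0, 14.0]]
156 400.5 [ 652.8 -193.4   65. ]
162 397.0 [ 632.  -181.8   65. ]
168 398.0 [ 611.6 -185.2   65. ]
174 398.0 [ 591.2 -185.4   65. ]
180 399.0 [ 570.9 -188.8   65. ]
186 399.0 [ 550.6 -188.9   65. ]
192 399.0 [ 530.4 -189.    65. ]
198 400.0 [ 510.3 -192.5   65. ]
204 400.0 [ 490.2 -192.6   65. ]
210 401.0 [ 470.2 -196.    65. ]
216 402.5 [ 450.4 -201.1   65. ]
```

View pics/z.png

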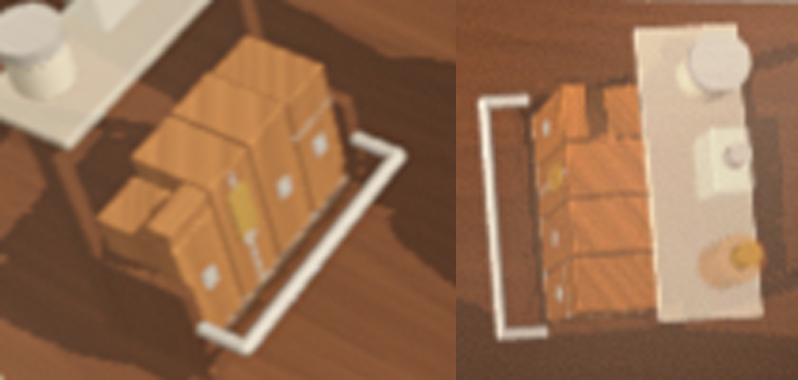

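The zoom shows the ridged case at the +x end of the rack, i.e. rack y = +72. The rail corners are near px (397,156) and (401.6,218). Next I'll estimate the rack frame and work out the approach pose.

```bash
cat >> h.py <<'E'
from scipy.spatial.transform import Rotation as Ro
RAIL=np.array([546.,-190.]); YAW=np.radians(4.1)
def rack(x,y,z):  # rack-frame point -> world
    ey=np.array([np.cos(YAW),np.sin(YAW)]); ex=np.array([ey[1],-ey[0]])
    return np.r_[RAIL+(x+89)*ex+y*ey,z]
def leanR(deg,yaw=None):  # tool y along rack y, tool z down and back by deg
    yaw=YAW if yaw is None else yaw
    y=np.array([np.cos(yaw),np.sin(yaw),0]); b=np.array([y[1],-y[0],0]); a=np.radians(deg)
    z=np.sin(a)*b-np.cos(a)*np.array([0,0,1]); return np.c_[np.cross(y,z),y,z]
def Rq(q): return Ro.from_quat([q[1],q[2],q[3],q[0]]).as_matrix()
def rel(p,R,P,Q):
    return (Ro.from_matrix(R.T@Q).as_rotvec(degrees=True)/8).round(2).tolist(),(R.T@(np.array(P)-p)).round(1).tolist()
def go(P,Q):
    from plant import ctrl
    s=ctrl.state(); return rel(np.array(s["ee_pos"]),Rq(s["orientation"]),P,Q)
E
python3 - <<'E'
from h import *
from plant import optics
t=load("top0.npz")
A,B=plane(t,(397.6,156.8),65),plane(t,(402,217.5),65); print(A,B,(A+B)/2,np.degrees(np.arctan2(*(A-B)[[1,0]])))
w=optics.capture("wrist"); R=cv2.Rodrigues(np.array(w["rvec"],float))[0]
from plant import ctrl; s=ctrl.state(); T=Rq(s["orientation"])
print("cam in tool",T.T@(-R.T@np.array(w["tvec"]).ravel()-s["ee_pos"]),(T.T@R.T).round(2).tolist())
Q=leanR(38); ins=rack(6,72,150); print(ins, Q.round(2).tolist()); print(go(ins-130*Q[:,2],Q))
E
```

```text
[ 649.83326223 -183.6846768    65.        ] [ 445.34565794 -199.41823246   65.        ] [ 547.58946009 -191.55145463   65.        ] 4.399747091280417
cam in tool [  79.57315716    0.75353736 -162.79857049] [[0.0, -0.96, -0.29], [1.0, -0.0, 0.0], [-0.0, -0.29, 0.96]]
[ 624.60799358 -279.60905839  150.        ] [[-0.06, 1.0, 0.04], [0.79, 0.07, -0.61], [-0.62, 0.0, -0.79]]
([2.57, -4.26, 7.48], [-647.1, -559.3, -29.7])
```

{"op": "carry_out", "data": {
  "plan": [0.3,-0.5,0.9,-50,-45,-40,-1,0.6,-1.0,1.8,-100,-90,-60,-1,0.9,-1.5,2.7,-150,-130,-60,-1,1.2,-2.0,3.5,-200,-175,-60,-1,1.5,-2.4,4.3,-245,-215,-60,-1,1.8,-2.9,5.1,-290,-255,-60,-1,2.1,-3.4,5.9,-335,-295,-60,-1,2.3,-3.8,6.7,-380,-335,-60,-1,2.57,-4.26,7.48,-425,-370,-60,-1,2.57,-4.26,7.48,-465,-405,-60,-1],
  "force": 20
}}

```text
t: 1.4
ee_pos: [513.3, 17.5, 281.9]
orientation: [0.238, 0.644, 0.692, -0.222]
ft_force: [0.2, -0.0, 0.3]
grip_width: 0.4
grip_force: 0.0
```

```bash
python3 - <<'E'
from h import *
from plant import ctrl
s=ctrl.state(); print(s["t"],s["ee_pos"],s["joint_pos"],s["grip_width"])
Q=leanR(38); ins=rack(6,72,150); print(go(ins-130*Q[:,2],Q))
E
```

```text
1.4 [513.27874962  17.45772237 281.88675651] [ 0.37160424  0.30868165  1.82129627 -0.65527091  1.30395013  0.5734591 ] 0.41346546408967827
([-0.0, -0.0, 0.01], [-158.7, 89.7, 161.2])
```

{"op": "carry_out", "data": {
  "plan": [0,0,0.01,-30,17,31,-1,0,0,0.01,-63,36,64,-1,0,0,0.01,-95,54,97,-1,0,0,0.01,-127,72,129,-1,0,0,0.01,-158,90,160,-1,0,0,0.01,-158,90,160,-1,0,0,0.01,-158,90,160,-1,0,0,0.01,-158,90,160,-1,0,0,0.01,-158,90,160,-1,0,0,0.01,-158,90,160,-1]
}}

```text
t: 2.65
ee_pos: [618.2, -196.4, 253.9]
orientation: [0.238, 0.644, 0.692, -0.221]
ft_force: [0.4, 0.6, 0.1]
grip_width: 0.3
grip_force: 0.0
```

```bash
python3 - <<'E'
from h import *
from plant import ctrl,optics
s=ctrl.state(); print(s["t"],s["ee_pos"],s["joint_pos"])
w=optics.capture("wrist"); np.savez("w1.npz",**w)
RAIL[:]=[547,-191]
P=[rack(-20,y,160) for y in(49,95)]+[rack(-40,y,160) for y in(49,95)]+[rack(-89,y,65) for y in(-100,100)]+[rack(0,115,250),rack(0,-115,250)]
p=proj(w,P);print(p.round())
im=w["color"][:,:,::-1].copy()
cv2.imwrite("pics/w1.png",im)
E
```

```text
2.65 [ 618.23667125 -196.41323163  253.8612995 ] [-0.03058326  0.4332338   1.70340303 -0.76919409  1.07378155  0.3027177 ]
[[288. 187.]
 [342. 187.]
 [287. 172.]
 [344. 171.]
 [111.  48.]
 [348.  48.]
 [374. 299.]
 [ 63. 300.]]
```

View pics/w1.png

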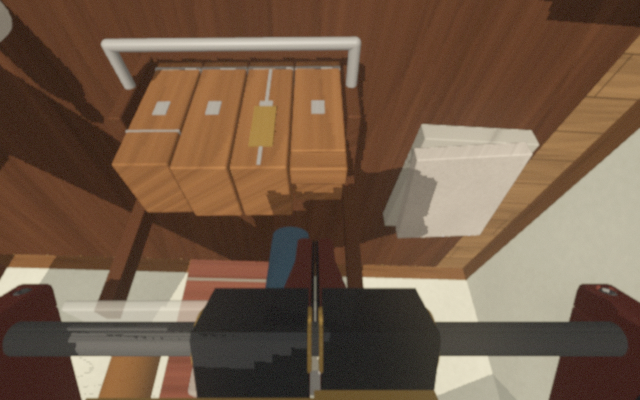

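```bash
python3 - <<'E'
from h import *
w=load("w1.npz")
im=w["color"][:,:,::-1][120:250,230:400]
cv2.imwrite("pics/w1z.png",cv2.resize(im,None,fx=4.5,fy=4.5,interpolation=cv2.INTER_CUBIC))
E
```

```text
(no output)
```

View pics/w1z.png

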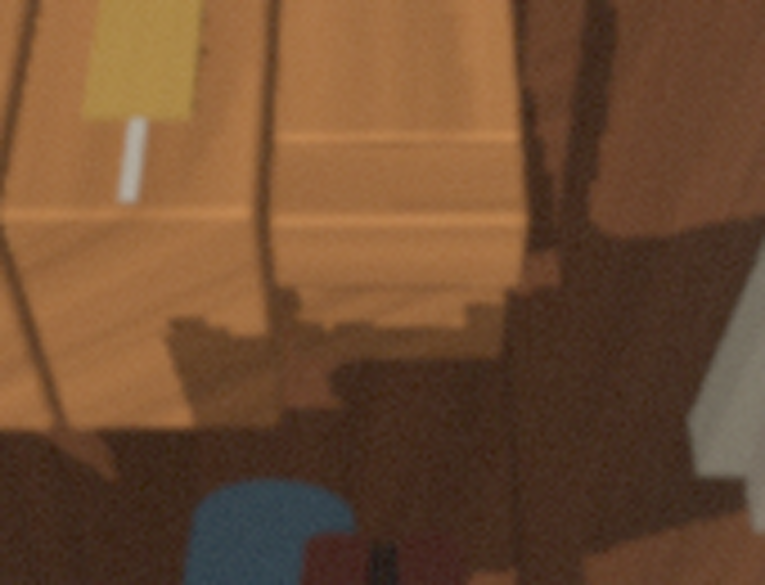

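The zoom shows the ridge's front top edge at px (290,168)–(347,168) and its rear top edge at y≈184. Its left neighbour is flush. The edges sit about 3 px from my prediction, so I'll correct by casting rays at z=160.

```bash
sed -i 's/^RAIL=.*/RAIL=np.array([547.,-191.]); YAW=np.radians(4.3)/' h.py; python3 - <<'E'
from h import *
w=load("w1.npz")
def inv(P):
    e=rack(0,0,0)[:2]; ey=np.array([np.cos(YAW),np.sin(YAW)]); ex=np.array([ey[1],-ey[0]]); d=P[:2]-e; return (d@ex).round(1),(d@ey).round(1)
for uv,z in(((290,168.2),160),((346.7,168.2),160),((290.5,184),160),((343,184),160),((232,44),65),((105,44),65),((358,44),65)):
    P=plane(w,uv,z); print(uv,P.round(1),inv(P))
E
```

```text
(290, 168.2) [ 602.  -232.2  160. ] (np.float64(-43.8), np.float64(51.7))
(346.7, 168.2) [ 646.6 -229.   160. ] (np.float64(-43.6), np.float64(96.5))
(290.5, 184) [ 602.6 -252.1  160. ] (np.float64(-23.9), np.float64(50.9))
(343, 184) [ 646.6 -249.1  160. ] (np.float64(-23.6), np.float64(94.9))
(232, 44) [ 549.2 -187.5   65. ] (np.float64(-92.4), np.float64(2.5))
(105, 44) [ 443.5 -195.    65. ] (np.float64(-92.8), np.float64(-103.5))
(358, 44) [ 654.3 -180.    65. ] (np.float64(-91.9), np.float64(107.8))
```

```bash
sed -i 's/^RAIL=.*/RAIL=np.array([548.7,-187.4]); YAW=np.radians(4.3)/' h.py; python3 - <<'E'
from h import *
Q=leanR(38)
E=lambda f:np.array([-40+20*np.cos(f)-150*np.sin(f),10+20*np.sin(f)+150*np.cos(f)])
def tcp(f,back,s): # edge-> tcp; tool x fwd-down, z back-down in rack xz
    a=np.radians(38); x=np.array([-np.cos(a),-np.sin(a)]);z=np.array([np.sin(a),-np.cos(a)])
    t=E(np.radians(f))-10*x+s*z; return rack(t[0]+back,72,t[1])
T0=tcp(0,7,16); print(T0)
print("to pre",go(T0-100*Q[:,2],Q),"insert",go(T0,Q))
for f,b in((0,0),(4,-2),(8,-4),(12,-4),(16,-4),(20,-4),(24,-4),(28,-4),(31,-4),(33,-4)): print(f,rel(T0,Q,tcp(f,b,16),Q))
E
```

```text
[ 627.5251375  -275.46838343  153.5484427 ]
to pre ([-0.01, -0.01, -0.02], [-0.8, 3.4, 27.9]) insert ([-0.01, -0.01, -0.02], [-1.0, 3.5, 127.9])
0 ([0.0, 0.0, 0.0], [5.5, -0.0, -4.3])
4 ([0.0, 0.0, 0.0], [14.7, -0.0, -12.8])
8 ([0.0, 0.0, 0.0], [24.5, -0.0, -20.8])
12 ([0.0, 0.0, 0.0], [33.0, 0.0, -26.9])
16 ([0.0, 0.0, 0.0], [42.0, -0.0, -32.5])
20 ([0.0, 0.0, 0.0], [51.4, -0.0, -37.4])
24 ([0.0, 0.0, 0.0], [61.1, -0.0, -41.6])
28 ([0.0, 0.0, 0.0], [71.0, -0.0, -45.1])
31 ([0.0, 0.0, 0.0], [78.6, -0.0, -47.3])
33 ([0.0, 0.0, 0.0], [83.8, -0.0, -48.6])
```

{"op": "carry_out", "data": {
  "plan": [0,0,-0.02,-0.8,3.5,15,-1,0,0,-0.02,-0.8,3.5,30,-1,0,0,-0.02,-1,3.5,45,-1,0,0,-0.02,-1,3.5,60,-1,0,0,-0.02,-1,3.5,75,-1,0,0,-0.02,-1,3.5,90,-1,0,0,-0.02,-1,3.5,102,-1,0,0,-0.02,-1,3.5,114,-1,0,0,-0.02,-1,3.5,123,-1,0,0,-0.02,-1,3.5,128,-1]
}}

```text
t: 3.95
ee_pos: [627.3, -276.5, 152.8]
orientation: [0.238, 0.644, 0.693, -0.222]
ft_force: [0.4, -0.5, 0.6]
grip_width: 0.2
grip_force: 0.0
```

```bash
python3 - <<'E'
from h import *
from plant import ctrl,optics
s=ctrl.state(); print(s["ee_pos"],s["ft_force"],s["joint_pos"])
w=optics.capture("wrist"); np.savez("w2.npz",**w)
c=optics.capture("scene")
a=cv2.resize(w["color"][80:280,180:460],(560,400),interpolation=2);b=cv2.resize(c["color"][120:220,170:230],(240,400),interpolation=2)
cv2.imwrite("pics/w2.png",np.hstack([a,b])[:,:,::-1])
E
```

```text
[ 627.3416041  -276.45155688  152.82498031] [ 0.37005464 -0.46986986  0.57862978] [-0.15940434  0.58924134  1.71921159 -0.88560489  0.88314078  0.36868653]
```

View pics/w2.png

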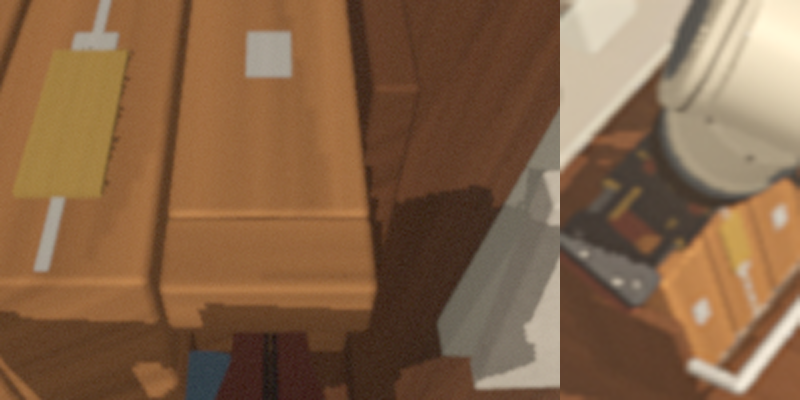

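The finger is centred behind the ridge in the ridge case's recess, with no contact force. Next is the pull.

{"op": "carry_out", "data": {
  "plan": [0,0,0,5,0,-4,-1,0,0,0,9,0,-8,-1,0,0,0,13,0,-11,-1,0,0,0,17,0,-15,-1,0,0,0,21,0,-18,-1,0,0,0,25,0,-21,-1,0,0,0,29,0,-24,-1,0,0,0,33,0,-27,-1,0,0,0,38,0,-30,-1,0,0,0,42,0,-32,-1]
}}

```text
t: 5.3
ee_pos: [623.4, -223.0, 152.5]
orientation: [0.238, 0.644, 0.693, -0.222]
ft_force: [-0.1, -0.4, 1.7]
grip_width: 0.8
grip_force: 0.2
```

```bash
python3 - <<'E'
from h import *
from plant import ctrl,optics
w=optics.capture("wrist");c=optics.capture("scene")
a=cv2.resize(w["color"][80:280,180:460],(560,400),interpolation=2);b=cv2.resize(c["color"][120:220,170:230],(240,400),interpolation=2)
cv2.imwrite("pics/w3.png",np.hstack([a,b])[:,:,::-1])
E
```

```text
(no output)
```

View pics/w3.png

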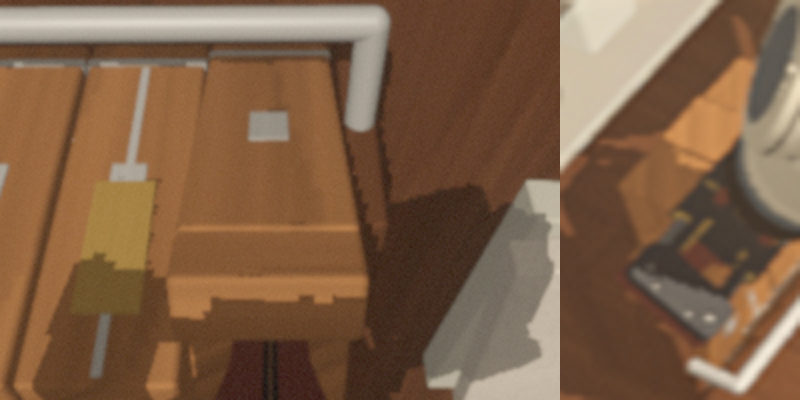

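The wrist view shows the ridged case tipping on its own, with the hook still engaged, the neighbours standing and low force. I'll continue past 30°.

{"op": "carry_out", "data": {
  "plan": [0,0,0,5,0,-3,-1,0,0,0,9,0,-5,-1,0,0,0,14,0,-7,-1,0,0,0,19,0,-9,-1,0,0,0,24,0,-11,-1,0,0,0,29,0,-13,-1,0,0,0,34,0,-14,-1,0,0,0,39,0,-15.5,-1,0,0,0,43,0,-16,-1,0,0,0,43,0,-16,-1]
}}

```text
t: 6.65
ee_pos: [620.3, -179.6, 138.7]
orientation: [0.238, 0.644, 0.693, -0.222]
ft_force: [0.3, 0.8, 0.3]
grip_width: 0.3
grip_force: 0.0
```

```bash
python3 - <<'E'
from h import *
from plant import ctrl,optics
w=optics.capture("wrist");c=optics.capture("scene");np.savez("w4.npz",**w)
s=ctrl.state();print(s["t"],s["ee_pos"],s["ft_force"])
a=cv2.resize(w["color"][60:300,180:460],(560,480),interpolation=2);b=cv2.resize(c["color"][120:220,190:240],(240,480),interpolation=2)
cv2.imwrite("pics/w4.png",np.hstack([a,b])[:,:,::-1])
E
```

```text
6.75 [ 620.33190721 -179.8980945   138.88596536] [ 0.26273335 -0.56729254  0.05377627]
```

View pics/w4.png

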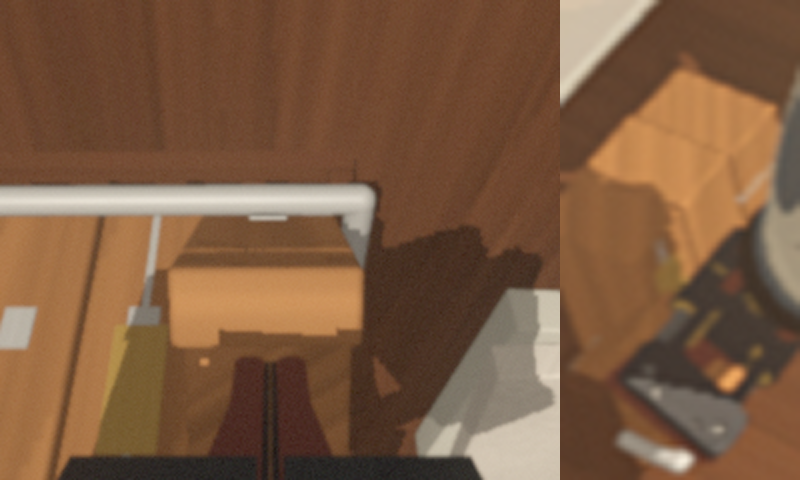

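The case now leans on the rail, with the ridge ahead of the finger. I'll back the hand out along its own axis, opening the fingers late, and measure the lean.

{"op": "carry_out", "data": {
  "plan": [0,0,0,0,0,-12,-1,0,0,0,0,0,-28,-1,0,0,0,0,0,-44,-1,0,0,0,0,0,-60,-1,0,0,0,5,0,-76,0,0,0,0,10,0,-90,1,0,0,0,15,0,-100,1,0,0,0,20,0,-105,1,0,0,0,20,0,-105,1,0,0,0,20,0,-105,1]
}}

```text
t: 8.0
ee_pos: [614.3, -99.9, 209.0]
orientation: [0.238, 0.644, 0.693, -0.222]
ft_force: [-0.3, 0.8, -0.3]
grip_width: 57.2
grip_force: 0.0
```

```bash
python3 - <<'E'
from h import *
from plant import ctrl,optics
w=optics.capture("wrist");np.savez("w5.npz",**w)
s=ctrl.state();print(s["t"],s["ee_pos"],s["ft_force"])
for f in (33,36,39):
  for px in(-44,-40):
    a=np.radians(f);P=[]
    for d in(0,20):
      for y in(49,95): P.append(rack(px-150*np.sin(a)+d*np.cos(a),y,10+150*np.cos(a)+d*np.sin(a)))
    print(f,px,proj(w,P).round(1).tolist())
cv2.imwrite("pics/w5.png",cv2.resize(w["color"][:300,180:460],(747,600*800//800)) [:,:,::-1])
E
```

```text
8.05 [ 614.29613283 -100.094249    209.02807385] [0.23665487 0.02529385 0.48474531]
33 -44 [[284.8, 197.6], [343.7, 197.5], [285.7, 220.8], [343.0, 220.8]]
33 -40 [[285.2, 200.5], [343.4, 200.5], [286.0, 223.5], [342.6, 223.4]]
36 -44 [[284.5, 188.0], [344.0, 187.9], [285.3, 212.2], [343.3, 212.2]]
36 -40 [[284.9, 191.1], [343.7, 191.1], [285.6, 215.0], [343.0, 215.0]]
39 -44 [[284.2, 178.0], [344.3, 178.0], [284.9, 203.2], [343.7, 203.1]]
39 -40 [[284.6, 181.3], [343.9, 181.3], [285.2, 206.1], [343.3, 206.0]]
```

View pics/w5.png

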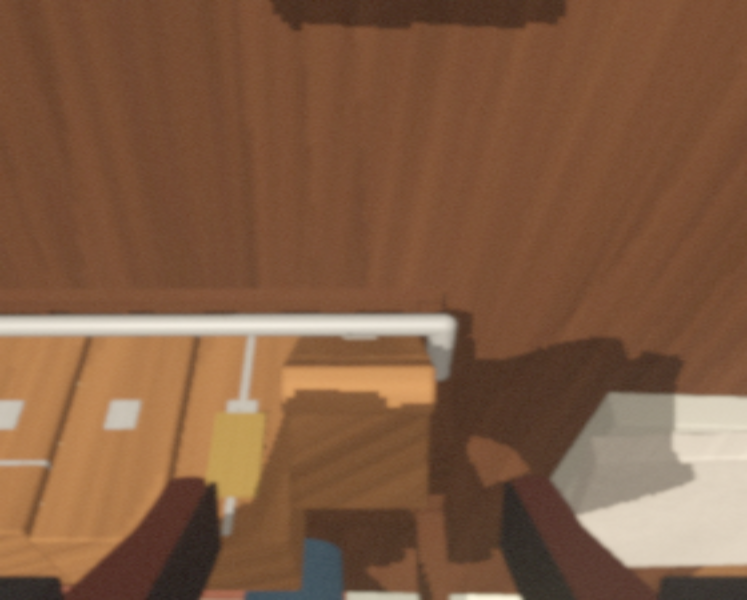

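The ridge's front top edge is at px y≈182.5 and its rear edge at y≈203, x 286–343. That fits a lean of about 38.5°. Next I'll compute the grasp.

```bash
cat >> h.py <<'E'
def onc(d,h,f=38.5,px=-42):  # point on tipped case: d behind spine, h up its axis
    a=np.radians(f); return rack(px-h*np.sin(a)+d*np.cos(a),72,10+h*np.cos(a)+d*np.sin(a))
E
python3 - <<'E'
from h import *
Q=leanR(38.5)
for h in(190,99): print(h,onc(28,h),go(onc(28,h),Q))
E
```

```text
190 [ 616.79602332 -132.77573429  176.12595963] ([-0.02, -0.07, -0.01], [-5.6, 0.2, 46.1])
99 [ 621.04348061 -189.26510732  104.90861735] ([-0.02, -0.07, -0.01], [-6.5, 0.4, 137.1])
```

{"op": "carry_out", "data": {
  "plan": [0,-0.07,0,-2,0,12,1,0,-0.07,0,-4,0,27,1,0,-0.07,0,-6,0,42,1,0,-0.07,0,-6,0,57,1,0,-0.07,0,-6,0,72,1,0,-0.07,0,-6,0,87,1,0,-0.07,0,-6,0,102,1,0,-0.07,0,-6.5,0,117,1,0,-0.07,0,-6.5,0,130,1,0,-0.07,0,-6.5,0,137,1]
}}

```text
t: 9.3
ee_pos: [620.7, -189.4, 104.5]
orientation: [0.241, 0.643, 0.692, -0.225]
ft_force: [0.5, -0.7, 0.8]
grip_width: 87.7
grip_force: 0.0
```

{"op": "carry_out", "data": {
  "plan": [0,0,0,0,0,0,0.6,0,0,0,0,0,0,0.3,0,0,0,0,0,0,0.1,0,0,0,0,0,0,-0.1,0,0,0,0,0,0,-0.5,0,0,0,0,0,0,-1,0,0,0,0,0,0,-1,0,0,0,0,0,0,-1,0,0,0,0,0,0,-1,0,0,0,0,0,0,-1],
  "force": 40
}}

```text
t: 10.55
ee_pos: [621.1, -188.8, 105.5]
orientation: [0.241, 0.643, 0.692, -0.225]
ft_force: [0.4, 1.8, 2.6]
grip_width: 45.7
grip_force: 40.0
```

{"op": "carry_out", "data": {
  "plan": [0,0,0,-3,0,-4,-1,0,0,0,-7,0,-9,-1,0,0,0,-13,0,-16,-1,0,0,0,-20,0,-25,-1,0,0,0,-29,0,-36,-1,0,0,0,-38,0,-48,-1,0,0,0,-48,0,-60,-1,0,0,0,-58,0,-72,-1,0,0,0,-67,0,-84,-1,0,0,0,-72,0,-90,-1]
}}

```text
t: 11.8
ee_pos: [621.4, -189.2, 221.9]
orientation: [0.242, 0.643, 0.691, -0.224]
ft_force: [-0.2, -0.1, -2.4]
grip_width: 46.2
grip_force: 40.0
```

```bash
python3 - <<'E'
from h import *
from plant import ctrl,optics
w=optics.capture("wrist");c=optics.capture("scene")
s=ctrl.state();print(s["t"],s["ee_pos"],s["ft_force"],s["grip_width"])
cv2.imwrite("pics/w6.png",np.hstack([w["color"][:,150:480],cv2.resize(c["color"][60:260,140:340],(400,400))])[:,:,::-1])
p=np.array(s["ee_pos"])
Q=leanR(0,np.radians(-6.6)); print(go(p+[0,120,60],leanR(20)),go([533,232,260],Q),go([533,232,104],Q))
E
```

```text
11.9 [ 621.47766112 -189.21572535  221.68358915] [-0.25146679 -0.09678119 -4.67068244] 46.03663704736401
([-0.0, 2.31, -0.01], [56.3, 8.8, -121.5]) ([0.46, 4.8, 1.3], [309.9, -57.4, -295.6]) ([0.46, 4.8, 1.3], [407.0, -57.5, -173.5])
```

View pics/w6.png

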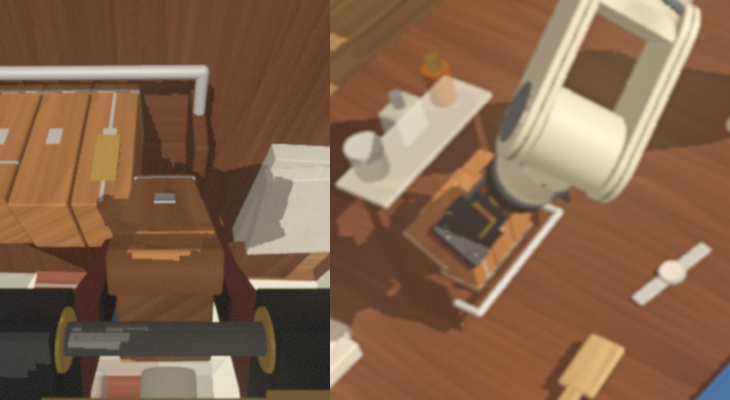

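The case is held square and clear of the slot, and the other three cases are standing. Next I'll carry it forward and then turn it upright on the way to the tray.

{"op": "carry_out", "data": {
  "plan": [0,0,0,10,-1,-13,-1,0,0,0,28,-4,-32,-1,0,0,0,50,-8,-52,-1,0,0,0,74,-13,-73,-1,0.05,0.5,0.13,97,-18,-94,-1,0.09,1.0,0.26,120,-22,-115,-1,0.14,1.5,0.4,142,-26,-136,-1,0.18,2.0,0.53,164,-30,-157,-1,0.23,2.5,0.66,185,-34,-177,-1,0.28,2.95,0.8,205,-38,-196,-1]
}}

```text
t: 13.15
ee_pos: [561.6, 91.4, 246.2]
orientation: [0.093, 0.717, 0.685, -0.088]
ft_force: [0.2, -0.2, -4.8]
grip_width: 45.8
grip_force: 40.0
```

```bash
python3 - <<'E'
from h import *
from plant import ctrl
s=ctrl.state();print(s["t"],s["ee_pos"],s["ft_force"],s["joint_pos"])
Q=leanR(0,np.radians(-6.6)); print(go([533,232,230],Q))
# tray corners: blue mask hull, 4-gon in each view, onto rim height
for n in("scene0","top0"):
    c=load(n+".npz"); m=cv2.inRange(cv2.cvtColor(c["color"],cv2.COLOR_RGB2HSV),(100,120,50),(125,255,255))
    k=cv2.convexHull(max(cv2.findContours(m,0,2)[0],key=cv2.contourArea)); q=cv2.approxPolyDP(k,10,True).reshape(-1,2)
    P=np.array([plane(c,p,14) for p in q]); print(n,P.round().tolist(),P.mean(0))
    o=cv2.inRange(cv2.cvtColor(c["color"],cv2.COLOR_RGB2HSV),(3,140,90),(11,255,255)) 
E
```

```text
13.15 [561.5798148   91.42540674 246.19240048] [ 0.23167261 -0.20127361 -4.79395449] [ 0.27426791  0.35173445  1.70600234 -0.27013605  1.16713948  0.43607688]
([0.16, 1.84, 0.5], [138.6, -34.8, -20.2])
scene0 [[391.0, 172.0, 14.0], [419.0, 343.0, 14.0], [687.0, 309.0, 14.0], [656.0, 125.0, 14.0]] [538.4830654  237.47191747  14.        ]
top0 [[681.0, 302.0, 14.0], [656.0, 123.0, 14.0], [464.0, 149.0, 14.0], [396.0, 239.0, 14.0], [421.0, 339.0, 14.0]] [523.53842114 230.32998348  14.        ]
```

```bash
python3 - <<'E'
from h import *
Q=leanR(0,np.radians(-6.6)); print(go([538,240,200],Q),go([538,240,115],Q))
E
```

```text
([0.16, 1.84, 0.5], [154.2, -30.6, 6.8]) ([0.16, 1.84, 0.5], [175.8, -31.6, 89.0])
```

{"op": "carry_out", "data": {
  "plan": [0.04,0.4,0.1,25,-5,-3,-1,0.08,0.8,0.2,52,-10,-6,-1,0.12,1.2,0.3,80,-16,-9,-1,0.14,1.55,0.42,107,-22,-8,-1,0.16,1.84,0.5,132,-27,-4,-1,0.16,1.84,0.5,150,-30,2,-1,0.16,1.84,0.5,154,-30.5,7,-1,0.16,1.84,0.5,154,-30.5,7,-1,0.16,1.84,0.5,154,-30.5,7,-1,0.16,1.84,0.5,154,-30.5,7,-1]
}}

```text
t: 14.4
ee_pos: [539.4, 237.6, 200.3]
orientation: [0.001, 0.747, 0.665, 0.0]
ft_force: [0.4, 0.9, -4.2]
grip_width: 45.7
grip_force: 40.0
```

```bash
python3 - <<'E'
from h import *
from plant import ctrl,optics
s=ctrl.state();print(s["t"],s["ee_pos"],s["ft_force"])
Q=leanR(0,np.radians(-6.6)); print(go([538,240,115],Q))
c=optics.capture("top")
h=cv2.cvtColor(c["color"],cv2.COLOR_RGB2HSV)
for lab,m in(("dish",cv2.inRange(h,(3,150,120),(11,255,255))),):
    n,_,st,ce=cv2.connectedComponentsWithStats(m[100:260,230:330])
    for i in range(1,n):
        if st[i,4]>30: print(lab,st[i],plane(c,ce[i]+[230,100],25).round())
w=optics.capture("wrist"); print("proj tray centre in wrist",proj(w,[[538,233,4]]))
b=cv2.inRange(cv2.cvtColor(w["color"],cv2.COLOR_RGB2HSV),(100,120,40),(125,255,255))
k=cv2.convexHull(max(cv2.findContours(b,0,2)[0],key=cv2.contourArea)); q=cv2.approxPolyDP(k,8,True).reshape(-1,2)
print([(p.tolist(),plane(w,p,14).round().tolist()) for p in q])
E
```

```text
14.4 [539.44675745 237.59390827 200.26997718] [ 0.38983335  0.85339834 -4.22678266]
([0.01, 0.01, -0.0], [2.3, -1.9, 85.3])
dish [   0    0  100   68 1923] [736. 206.  25.]
dish [ 49  55  13  18 163] [629. 196.  25.]
proj tray centre in wrist [[313.12255087 182.97217185]]
[([449, 95], [684.0, 309.0, 14.0]), ([429, 263], [661.0, 125.0, 14.0]), ([258, 236], [469.0, 181.0, 14.0]), ([184, 204], [394.0, 228.0, 14.0]), ([171, 92], [408.0, 344.0, 14.0])]
```

The tray centre from the wrist view is (535,234), which agrees with the earlier estimate. I'll go down, slowly near the floor.

{"op": "carry_out", "data": {
  "plan": [0,0,0,1,-2,10,-1,0,0,0,2,-2,22,-1,0,0,0,2,-2,35,-1,0,0,0,2,-2,48,-1,0,0,0,2,-2,60,-1,0,0,0,2,-2,70,-1,0,0,0,2,-2,79,-1,0,0,0,2,-2,85,-1,0,0,0,2,-2,88,-1,0,0,0,2,-2,88,-1]
}}

```text
t: 15.75
ee_pos: [537.5, 240.1, 111.8]
orientation: [0.001, 0.747, 0.665, 0.0]
ft_force: [-0.1, 0.6, -4.1]
grip_width: 46.1
grip_force: 40.0
```

{"op": "carry_out", "data": {
  "plan": [0,0,0,0,0,1,-1,0,0,0,0,0,2,-1,0,0,0,0,0,3,-1,0,0,0,0,0,4,-1,0,0,0,0,0,5,-1,0,0,0,0,0,5,-1,0,0,0,0,0,5,-1,0,0,0,0,0,5,-1,0,0,0,0,0,5,-1,0,0,0,0,0,5,-1]
}}

```text
t: 17.0
ee_pos: [537.5, 240.1, 107.0]
orientation: [0.001, 0.747, 0.665, 0.0]
ft_force: [-1.1, -1.5, 1.8]
grip_width: 45.7
grip_force: 40.0
```

Contact at z≈107. I'll ease the grip so it settles flat, then open slowly.

{"op": "carry_out", "data": {
  "plan": [0,0,0,0,0,0,-1,0,0,0,0,0,0,-1,0,0,0,0,0,0.5,-1,0,0,0,0,0,1,-1,0,0,0,0,0,1,-1,0,0,0,0,0,1,-1,0,0,0,0,0,1,-1,0,0,0,0,0,1,-1,0,0,0,0,0,1,-1,0,0,0,0,0,1,-1],
  "force": 4
}}

```text
t: 18.25
ee_pos: [537.5, 240.1, 106.2]
orientation: [0.001, 0.747, 0.665, 0.0]
ft_force: [-1.8, -1.0, 5.3]
grip_width: 46.0
grip_force: 4.0
```

{"op": "carry_out", "data": {
  "plan": [0,0,0,0,0,0,0.1,0,0,0,0,0,0,0.15,0,0,0,0,0,0,0.2,0,0,0,0,0,0,0.3,0,0,0,0,0,0,0.5,0,0,0,0,0,0,0.7,0,0,0,0,0,0,0.8,0,0,0,0,0,0,0.8,0,0,0,0,0,0,0.8,0,0,0,0,0,0,0.8]
}}

```text
t: 19.5
ee_pos: [537.4, 240.1, 105.8]
orientation: [0.001, 0.747, 0.665, -0.0]
ft_force: [0.5, 0.1, -0.2]
grip_width: 79.0
grip_force: 0.0
```

{"op": "carry_out", "data": {
  "plan": [0,0,0,0,0,-6,0.8,0,0,0,0,0,-16,0.8,0,0,0,0,0,-30,0.8,0,0,0,0,0,-46,0.8,0,0,0,0,0,-64,0.8,0,0,0,0,0,-84,0.8,0,0,0,0,0,-104,0.8,0,0,0,0,0,-120,0.8,0,0,0,0,0,-130,0.8,0,0,0,0,0,-130,0.8]
}}

```text
t: 20.75
ee_pos: [537.6, 240.4, 236.6]
orientation: [0.001, 0.747, 0.665, 0.001]
ft_force: [0.3, -0.4, -0.5]
grip_width: 79.3
grip_force: 0.0
```

```bash
python3 - <<'E'
from h import *
from plant import ctrl,optics
s=ctrl.state();print(s["t"],s["ee_pos"],s["ft_force"])
w=optics.capture("wrist")
ey=np.array([np.cos(np.radians(-6.6)),np.sin(np.radians(-6.6)),0]);ef=np.array([-ey[1],ey[0],0])
o=np.array([537.5,240.1-7,0]);
P=[o+35*ef+sy*23*ey+np.array([0,0,z]) for z in(4,154) for sy in(-1,1)]
print("spine corners predicted",proj(w,P).round().tolist())
hsv=cv2.cvtColor(w["color"],cv2.COLOR_RGB2HSV); m=cv2.inRange(hsv,(5,90,40),(22,255,255))
b=cv2.inRange(hsv,(100,120,30),(125,255,255))
for y in range(90,330,12):
    r=np.nonzero(m[y,230:400])[0]+230
    print(y,(r.min(),r.max(),len(r)) if len(r) else None, int(b[y].astype(bool).sum()))
E
```

```text
20.75 [537.62416196 240.35793753 236.64237269] [ 0.34890382 -0.36281192 -0.46968618]
spine corners predicted [[295.0, 149.0], [334.0, 149.0], [284.0, 176.0], [345.0, 176.0]]
90 (np.int64(230), np.int64(399), 170) 0
102 None 250
114 None 247
126 None 245
138 None 241
150 None 239
162 (np.int64(292), np.int64(336), 32) 139
174 (np.int64(288), np.int64(399), 82) 65
186 (np.int64(285), np.int64(399), 96) 42
198 (np.int64(285), np.int64(399), 97) 29
210 (np.int64(288), np.int64(399), 87) 46
222 (np.int64(288), np.int64(399), 73) 49
234 (np.int64(289), np.int64(340), 52) 83
246 (np.int64(230), np.int64(399), 60) 54
258 (np.int64(241), np.int64(388), 148) 0
270 (np.int64(242), np.int64(388), 147) 0
282 (np.int64(238), np.int64(391), 154) 0
294 (np.int64(233), np.int64(396), 164) 0
306 (np.int64(230), np.int64(399), 170) 0
318 (np.int64(230), np.int64(399), 170) 0
```

The case's silhouette matches an upright case at the tray centre, and nothing is touching it, so I'll hand the job in.

```bash
python3 -c "
from plant import ticket
print(ticket.sign_off())"
```

```text
the job is handed in; nothing more can be done
None
```

The ridged case was tipped onto the rail, lifted out and released near the tray's centre, and the job is handed in at about 21 s with no verdict returned; the last wrist image fits it standing upright, and the other three cases were standing when last viewed, just after the lift.

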